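# Fill the pastry case from the scoop

### The job

Pull the flap of the pastry display case all the way down, pour all six chocolate balls from the scoop into the baking tin inside the case, and stand the empty scoop back on its dark wooden board. Then push the flap back up until it is fully shut. Leave the other things on the table where they are.

Things in the scene. Friction and masses are not known exactly. Their poses are not given: they have to be found in the camera images.
- case: pastry display case, fixed: plinth 260 x 280 x 45 high, clear hood, 200 high in all. Origin: centre of its underside; x points away from its sloped open front. Clear roof at height 195 to 200, x -70 to +130; clear back and sides (5 thick, at y +-137). The front leans back 20 degrees from (x -130, height 50) to (x -75, height 196), closed by the flap. A baking tin fills the inside
- flap (a joint): bottom-hinged aluminium flap (8 thick, 270 wide, 155 long) closing the case's front; angle in rad: 0 shut (leaning back 20 degrees from upright), 1.85 fully down against its stop, almost level, towards the robot. Stiff hinge: stays where it is left (about 2 to 4 N at its bar)
- flap_hinge (a point): middle of the flap's hinge line (along the case's y), at x -130, height 50 in the case's frame
- flap_bar (a point): centre of the flap's handle bar: a round steel bar 12 mm thick, along the case's y, 110 mm between the centres of its two stalks, 40 mm beyond the flap's free edge and 195 mm from the hinge line; moves with the flap
- tin_in (a point): centre of the inner floor of the dark steel baking tin in the case; inside 214 (x) x 232 (y), walls 4 thick and 36 high above this floor; axes as the case's
- scoop: aluminium scoop with an open front, 92 wide, 150 long, loose, 150 g. Origin: centre under its flat floor, x to its open front, z up. Floor 4 thick from x -75 to +40, then a 40 mm ramp rising 20 degrees to the pouring lip, which keeps the balls in while level; side and back walls 40 high. Black grip above, joined to the back wall
- scoop_grip (a point): centre of the scoop's black grip: a bar 62 long (scoop's x), 14 wide (y), 24 high, 78 above the scoop's underside; clear on both sides and above
- scoop_lip (a point): middle of the scoop's pouring lip, 77 ahead of and 17 above the scoop's origin
- board: dark wooden board under the scoop, fixed, 210 (x) x 170 (y) x 14 high; origin at the centre of its underside. It lies to the left or to the right of the case; a wooden crate of biscuits, fixed, 200 x 160 x 55 high, stands in the other of the two places
- ball0_center (a point): centre of one of the six loose chocolate balls, 26 mm diameter, 12 g, lying in the scoop at the start
- ball1_center (a point): centre of one of the six loose chocolate balls, 26 mm diameter, 12 g, lying in the scoop at the start
- ball2_center (a point): centre of one of the six loose chocolate balls, 26 mm diameter, 12 g, lying in the scoop at the start
- ball3_center (a point): centre of one of the six loose chocolate balls, 26 mm diameter, 12 g, lying in the scoop at the start
- ball4_center (a point): centre of one of the six loose chocolate balls, 26 mm diameter, 12 g, lying in the scoop at the start
- ball5_center (a point): centre of one of the six loose chocolate balls, 26 mm diameter, 12 g, lying in the scoop at the start
- mug: bystander, loose: white mug, 80 mm diameter, 90 high, handle on its +y side; origin at the centre of its underside
- flask: bystander, loose: steel bottle with black cap, 68 mm diameter, 200 high; origin at the centre of its underside
- jar: bystander, loose: amber glass jar, 64 mm diameter, 85 high; origin at the centre of its underside
- coupling: bystander, loose: aluminium hose coupling, 72 mm diameter, 55 high; origin at the centre of its underside
- tape: bystander, loose: cardboard-brown roll of tape lying flat, 90 mm diameter, 30 high; origin at the centre of its underside

How it is judged:
By the outcome, as a careful person would: the job done as asked, in the order asked, and still so for the second after the job is handed in, with the robot touching nothing.
It also fails if it takes over 72 s, if anything falls off the work surface, if the arm or the gripper's body presses on something with over 40 N, if the wrist force passes 120 N, or if a joint passes its speed limit or range.

### The arm

A 6-joint arm with a two-finger parallel gripper is mounted at the origin on the work surface. World frame = base frame: x ahead of the robot, y to its left, z up, the work surface at z = 0. Lengths are in m, angles in degrees, forces in N, time in s.
With the tool pointing down it reaches from about 0.375 to 0.9 m from the base axis. Payload 3.1 kg.
Tool frame: the origin (TCP) lies on the centre line of the jaws, within the pads' length; the fingertips stand 19 mm ahead of it and the grasp point (between the pads) is the TCP (tips_ahead is the distance from the TCP to the fingertips, in m); z points along the fingers, y is the line along which they close (so a half turn about z gives the same grasp; the last joint's range is limited). The gripper opens to 87 mm and grips with 3 to 60 N. Pads are 19 mm wide; open, the fingers measure 117 mm over their backs; the gripper's body (75 mm by 190 mm) begins 51 mm behind the grasp point.
Start: joints at [-74.972, 30.224, 82.088, -0, 67.689, -10.227], TCP at [0.267, -0.565, 0.218] pointing down, gripper open.
Joint ranges: [-176.69, 176.69], [-43.24, 126.21], [12.49, 139.97], [-82, 262], [0, 151.66], [-163.58, 163.58]. Speed limits (degrees/s): [159.86, 159.86, 180, 180, 180, 180].

### API

Orientations are given as a 3x3 rotation matrix whose columns are the frame's x, y, z axes.
In Python, from rig import read_state, capture, hand_in, trace, landmark_of, tips_ahead gives the robot as it stands.
- The arm moves only by the shell command python3 -m jog 'ROWS'. ROWS is JSON, a list of rows, each an object of numbers: "tx", "ty", "tz": the shift along the tool's x, y, z in cm; "roll": the turn about the tool's z in rad; "jaw": the opening, from 0 (shut) to 1 (fully open). A call has 1 to 8 rows; each row shifts and turns the commanded pose from where the row before left it, along the tool's axes as they then stand; what a row does not reach is not made up. A row lasts 1/10 s, in which the tool goes at most 50 mm and 8.59 degrees, less where a joint would pass 70% of its speed; a pose out of reach is approached as far as the arm can. A call with a gripper value outside its range is refused whole. The fingers move at their own pace and stop on an object; the grip force is fixed at half the most. Time passes only in rows, so rows that do not move let the fingers close. It gives the time, the measured TCP pose, the force, the opening and the grip force at its end, in the units of the state.
- read_state(): the state, without advancing time (a new reading comes with each control period).
- capture(name): name is "side" or "top" or "wrist"; returns a dict with "img" (384x512x3 uint8, red, green, blue), "vertical_fov" (degrees; the focal length in pixels is half the picture's height over the tangent of half this angle, whatever the lens; pixels are square), "cx", "cy" (the principal point, pixels), "cam_to_world" (4x4, takes a point from camera to world coordinates); the wrist camera has in their place "tool_from_camera" (4x4, takes a point from camera to tool coordinates, whose origin is the TCP and whose axes are the flange's). Camera axes: x right, y up, looking along -z (the intrinsics and any distortion apply to the point x, -y, -z); pixel columns grow to the right and rows downward; lengths in m; the calibration is good to about 2 mm. A picture is of the moment at which its call begins: read the wrist's pose just before it. There is no depth.
- hand_in(): hands the job in; it is judged then, once.
Trained networks look in the newest picture that a camera, given by its name, has taken for a name from the list of things; names that differ only in an ending like _2 or _b are one class to them, and where a whole thing is asked for, a point or a joint stands for the part that bears it (a point fixed in the world has none). Each returns a list of dicts, best first, with "p" (0 to 1); they miss things now and then, are a little off and sometimes report something else, mostly with a low value. They report only what shows in the picture. A call takes as long as a camera call.
- trace(camera, thing): "pixels" (384x512 bool, what is visible of it) and "bbox" ([left, top, width, height] in pixels, round what is visible of it).
- landmark_of(camera, thing): "point" ([row, column] in pixels: a listed point, or the origin of a listed thing).
The state is a dict: "time_s": time; "joint_positions": joint angles; "qvel": joint speeds; "tau": joint torques, N m; "position": TCP position; "tcp_rot": TCP orientation; "force": force on the tool from outside, world axes, zero at the start; "moment": the same for the moment, N m; "opening": opening from 0.0 (shut) to 1.0 (fully open); "grasp_force": force on a finger pad.
Only numpy, scipy, OpenCV 4.12 (cv2) and the standard library are available. Lean on these libraries where they do the work, as an engineer would, in place of code of your own. Each camera call takes 0.05 s, during which the arm holds its last target. There are 200 camera calls.

## Working session

There is one attempt and no reset: what is moved stays moved. The work goes in short steps, Python scripts to look and compute and a shell command to move; the robot and the scene stay as the last step left them, time stands still between calls to the robot, and variables do not carry over. Pictures are saved under pics/ and viewed, at most 10 in all, crops included, and the job is handed in when it is done.

```bash
ls; mkdir -p pics; python3 - <<'E'
from rig import *
import cv2,numpy as np
s=read_state();print({k:(np.round(v,3).tolist()) for k,v in s.items()})
for c in("side","top"):
    d=capture(c);cv2.imwrite(f"pics/{c}0.png",d["img"][:,:,::-1])
    print(c,d["vertical_fov"],d["cx"],d["cy"],np.round(d["cam_to_world"],3).tolist(),[k for k in d])
    for t in["case","flap_hinge","flap_bar","tin_in","scoop","scoop_grip","scoop_lip","board","mug","flask","jar","coupling","tape"]:
        r=landmark_of(c,t);print(t,[(np.round(x["point"],1).tolist(),round(x["p"],2)) for x in r[:2]])
a=cv2.imread("pics/side0.png");b=cv2.imread("pics/top0.png")
cv2.imwrite("pics/both0.png",cv2.resize(np.vstack([a,b]),(400*2*384//384//1,600*2//2)) if 0 else np.hstack([a,b])[:, :])
E
```

```text
pics
{'time_s': 0.0, 'joint_positions': [-74.972, 30.278, 82.155, -0.001, 67.687, -10.229], 'qvel': [0.054, -0.078, -0.041, -0.157, 0.05, -0.104], 'tau': [-0.001, -44.004, -17.659, 0.063, 0.058, -0.0], 'position': [0.266, -0.565, 0.217], 'tcp_rot': [[0.904, 0.427, -0.001], [0.427, -0.904, 0.002], [0.0, -0.002, -1.0]], 'force': [0.098, -0.043, -0.573], 'moment': [-0.049, 0.019, -0.032], 'grasp_force': 0.0, 'opening': 1.002}
side 57.36936839378509 259.83153440837395 182.22697829546033 [[-0.682, 0.408, -0.607, -0.068], [-0.731, -0.382, 0.565, 0.553], [-0.001, 0.829, 0.559, 0.715], [0.0, 0.0, 0.0, 1.0]] ['img', 'vertical_fov', 'cx', 'cy', 'cam_to_world']
case [([183.4, 210.7], 0.15)]
flap_hinge [([201.4, 238.6], 0.98)]
flap_bar [([143.1, 232.3], 0.71), ([181.7, 320.9], 0.27)]
tin_in []
scoop []
scoop_grip [([282.5, 269.4], 0.56)]
scoop_lip [([180.3, 321.4], 0.65)]
board []
mug [([243.6, 146.0], 0.56)]
flask [([171.4, 292.8], 0.76)]
jar [([346.7, 246.2], 0.83)]
coupling [([200.5, 237.9], 0.18)]
tape [([279.5, 271.7], 0.65)]
top 53.60672044157859 256.5708130643347 193.81797302313282 [[-0.027, 0.996, -0.082, 0.453], [-1.0, -0.026, 0.015, 0.018], [0.013, 0.083, 0.996, 1.153], [0.0, 0.0, 0.0, 1.0]] ['img', 'vertical_fov', 'cx', 'cy', 'cam_to_world']
case [([127.8, 253.4], 0.66), ([229.3, 357.5], 0.56)]
flap_hinge [([165.2, 255.8], 0.55)]
flap_bar [([148.4, 257.9], 0.97), ([193.5, 360.5], 0.43)]
tin_in [([122.1, 253.4], 0.59)]
scoop [([223.2, 360.2], 0.58)]
scoop_grip [([239.0, 377.5], 0.75)]
scoop_lip [([195.0, 361.5], 0.72), ([123.8, 254.4], 0.54)]
board [([218.4, 359.0], 0.9)]
mug [([148.7, 157.2], 0.97)]
flask [([146.8, 354.1], 0.96), ([222.3, 361.7], 0.53)]
jar [([289.8, 164.7], 0.74), ([230.3, 355.2], 0.66)]
coupling [([280.6, 361.7], 0.69)]
tape [([256.2, 216.0], 0.68)]
```

View pics/side0.png

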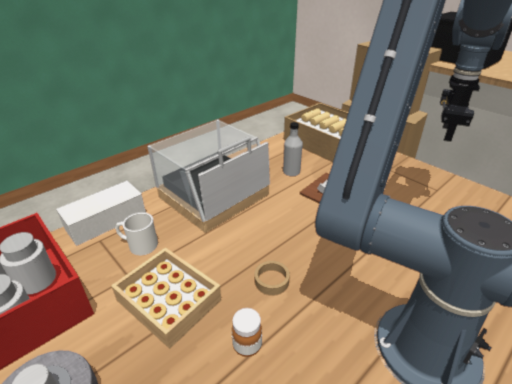

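View pics/top0.png

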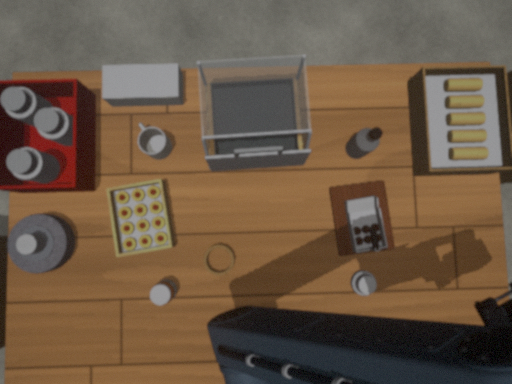

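The side view shows the shut case, with its flap and bar near (143,232). The top view has the case at cols 200-310 with the bar at (150,258). The scoop is on the board at (223,362), lip facing up the image, with the balls at the grip end. The flask is at (147,360) and the coupling at (283,364).

```bash
cat > h.py <<'E'
from rig import *
import cv2,numpy as np
def ray(d,p,T=None):
    T=d["cam_to_world"] if T is None else T; T=np.array(T)
    f=d["img"].shape[0]/2/np.tan(np.radians(d["vertical_fov"])/2)
    v=np.array([(p[1]-d["cx"])/f,-(p[0]-d["cy"])/f,-1.])
    return T[:3,3],T[:3,:3]@v
def at_z(d,p,z,T=None):
    o,v=ray(d,p,T); return (o+v*(z-o[2])/v[2])[:2]
def tri(r):
    A=np.zeros((3,3));b=np.zeros(3)
    for o,v in r:
        v=v/np.linalg.norm(v);P=np.eye(3)-np.outer(v,v);A+=P;b+=P@o
    return np.linalg.solve(A,b)
def best(c,t):
    r=landmark_of(c,t); return (np.array(r[0]["point"]),r[0]["p"]) if r else (None,0)
E
python3 - <<'E'
from h import *
t=capture("top");s=capture("side")
B={}
for n,z in dict(flap_bar=.233,flap_hinge=.05,tin_in=.05,case=0,scoop=.014,scoop_grip=.092,scoop_lip=.031,board=0,mug=0,flask=0,jar=0,coupling=0,tape=0).items():
    p,_=best("top",n);q,_=best("side",n)
    if p is not None: print(n,np.round(p),"top",at_z(t,p,z).round(4),end=' ')
    if q is not None: print("side",at_z(s,q,z).round(4),"tri",tri([ray(t,p),ray(s,q)]).round(4),end='')
    print()
for n,z in dict(flap_bar=.21,scoop=.054,scoop_grip=.1,board=.014,case=.2,flask=.2).items():
    r=trace("top",n)
    for x in r[:1]:
        m=x["pixels"].astype(np.uint8);print(n,round(x["p"],2),x["bbox"],m.sum())
        c=max(cv2.findContours(m,0,2)[0],key=cv2.contourArea)[:,0,:]
        w=np.array([at_z(t,(a[1],a[0]),z) for a in c],np.float32)*1000
        print("  rect c,size,ang",cv2.minAreaRect(w), "w",w.min(0),w.max(0))
im=t["img"][:,:,::-1]
cv2.imwrite("pics/c1.png",np.vstack([cv2.resize(im[50:180,190:400],(800,495)),]))
cv2.imwrite("pics/c2.png",cv2.resize(im[175:300,320:410],(432,600),interpolation=2))
E
```

```text
flap_bar [150. 261.] top [ 0.6354 -0.0095] side [ 0.6564 -0.0232] tri [ 0.6339 -0.0077  0.2469]
flap_hinge [162. 255.] top [0.6374 0.003 ] side [0.6272 0.0047] tri [0.6366 0.0008 0.0431]
tin_in [121. 254.] top [0.76   0.0021] side [0.7667 0.0148] tri [0.7657 0.0073 0.0462]
case [126. 252.] top [0.7596 0.0085] 
scoop [222. 361.] top [ 0.4548 -0.3109] side [0.3441 0.1348] tri [ 0.5304 -0.273  -0.3893]
scoop_grip [238. 376.] top [ 0.4069 -0.3274] 
scoop_lip [193. 362.] top [ 0.5395 -0.3129] side [ 0.5446 -0.3166] tri [ 0.5397 -0.3109  0.0359]
board [219. 361.] top [ 0.4627 -0.3141] side [0.275  0.2753] tri [ 0.519  -0.2082 -0.5474]
mug [151. 159.] top [0.6881 0.2967] side [0.6951 0.2904] tri [0.686  0.2941 0.009 ]
flask [148. 353.] top [ 0.6812 -0.2999] side [ 0.6725 -0.2964] tri [ 0.6812 -0.3033 -0.007 ]
jar [290. 168.] top [0.2695 0.2731] side [0.2737 0.281 ] tri [ 0.272   0.2769 -0.0029]
coupling [279. 360.] top [ 0.2836 -0.3034] 
tape [166. 259.] top [ 0.6325 -0.0084] side [0.3585 0.1198] tri [ 0.6309 -0.0584 -0.3555]
flap_bar 0.94 [206.5, 146.8, 106.1, 23.4] 1781
  rect c,size,ang 
[... 299 characters left out ...]
8.30191421508789) w [ 371.69415 -352.07437] [ 528.0879  -241.85965]
board 0.64 [327.4, 182.9, 65.0, 73.2] 1916
  rect c,size,ang ((468.5062561035156, -310.8037109375), (208.2284393310547, 168.91851806640625), 5.909181594848633) w [ 357.58038 -402.64032] [ 576.26624 -217.75082]
case 0.91 [197.8, 54.4, 110.1, 118.8] 11916
  rect c,size,ang ((742.9808349609375, 3.0539703369140625), (290.46429443359375, 281.5325622558594), 2.2703397274017334) w [ 594.20844 -139.85886] [893.24994 148.58656]
flask 0.72 [344.9, 122.5, 36.1, 35.4] 847
  rect c,size,ang ((657.9539184570312, -274.065673828125), (62.202362060546875, 111.67888641357422), 39.00071716308594) w [ 616.1999 -322.1862] [ 698.0625  -224.52838]
```

View pics/c2.png

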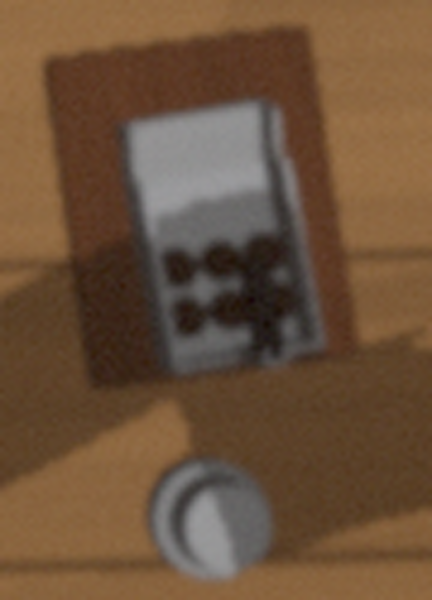

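View pics/c1.png

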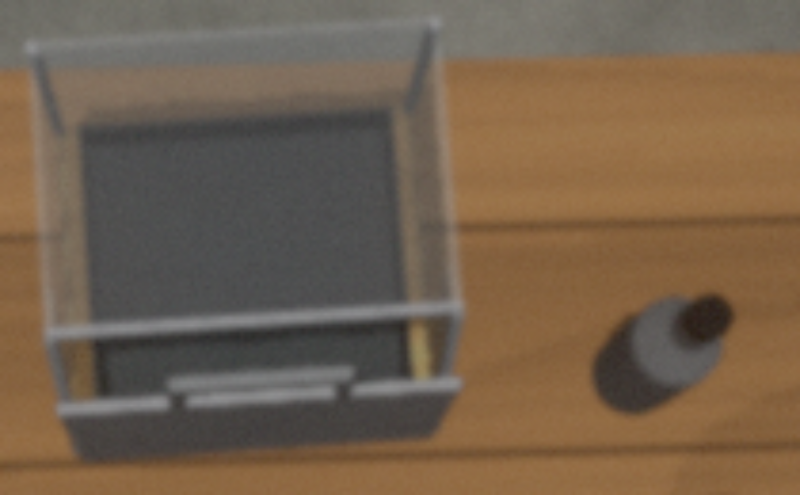

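The flap starts slightly ajar: the bar is roughly above the hinge, at about (0.633,-0.003,0.245). Case yaw is about 2° and its origin about (0.764,0.006). The scoop's yaw is about 7.5° with its black grip at the rear, and the six balls lie under the grip. I'll move above the bar and look with the wrist camera.

```bash

python3 -m jog '[{"tz":-1.5,"roll":-0.1455},{"tz":-1.5,"roll":-0.1455},{"tz":-1.5,"roll":-0.1455},{"tz":-1.5,"roll":-0.1455},{"tz":-1.5,"roll":-0.1455},{"tz":-1.5,"roll":-0.1455},{"tz":-1.5,"roll":-0.1455},{"tz":-1.5,"roll":-0.1455}]'
python3 -m jog '[{"tx":3.4,"ty":2.4},{"tx":3.4,"ty":2.4},{"tx":3.4,"ty":2.4},{"tx":3.4,"ty":2.4},{"tx":3.4,"ty":2.4},{"tx":3.4,"ty":2.4},{"tx":3.4,"ty":2.4},{"tx":3.4,"ty":2.4}]'
python3 -m jog '[{"tx":3.4,"ty":2.0},{"tx":3.4,"ty":2.0},{"tx":3.4,"ty":2.0},{"tx":3.4,"ty":2.0},{"tx":3.4,"ty":2.0},{"tx":3.4,"ty":2.0},{"tx":3.4,"ty":2.0},{"tx":3.4,"ty":2.0}]'
cat >> h.py <<'E'
def wrist(name=None):
    s=read_state();d=capture("wrist")
    W=np.eye(4);W[:3,:3]=s["tcp_rot"];W[:3,3]=s["position"]
    if name: cv2.imwrite(f"pics/{name}.png",d["img"][:,:,::-1])
    return d,W@np.array(d["tool_from_camera"]),s
E
python3 - <<'E'
from h import *
d,T,s=wrist("w1")
print(np.round(s["position"],4),np.round(s["tcp_rot"],3),T.round(3),s["joint_positions"])
for n,z in dict(flap_bar=.245,flap_hinge=.05,tin_in=.05,case=0).items():
    p,c=best("wrist",n)
    if c: print(n,p,c,at_z(d,p,z,T))
E
```

```text
[ 0.2667 -0.5652  0.2183] [[ 0.904  0.427  0.   ]
 [ 0.427 -0.904 -0.   ]
 [ 0.     0.    -1.   ]] [[ 0.428  0.872  0.238  0.331]
 [-0.904  0.413  0.112 -0.536]
 [-0.    -0.263  0.965  0.384]
 [ 0.     0.     0.     1.   ]] [-7.49726840e+01  3.02220721e+01  8.20877415e+01  1.41842925e-03
  6.76888463e+01 -1.02267267e+01]$[0]: bad value
$[0]: bad value
$[0]: bad value
```

```bash
python3 -m jog '[{"tx":0,"ty":0,"tz":-1.0,"roll":-0.1,"jaw":1}]'; python3 -m jog '[{"tx":0,"ty":0,"tz":-1.0,"roll":0,"jaw":1}]'; python3 -m jog --help | head -20
```

```text
time_s: 3.45
position: [0.2664, -0.5642, 0.2269]
tcp_rot: [[0.856, 0.517, -0.001], [0.517, -0.856, 0.003], [0.001, -0.003, -1.0]]
force: [-0.4, -0.4, -0.0]
opening: 0.996
grasp_force: 0.0
time_s: 3.55
position: [0.2666, -0.565, 0.2382]
tcp_rot: [[0.857, 0.515, -0.0], [0.515, -0.857, 0.001], [0.0, -0.001, -1.0]]
force: [-0.4, 0.1, -0.0]
opening: 0.998
grasp_force: 0.0invalid input: not JSON, or not a number
```

All five keys are required. I'll redo the move.

```bash

python3 -m jog '[{"tx":0,"ty":0,"tz":-1.4,"roll":-0.133,"jaw":1},{"tx":0,"ty":0,"tz":-1.4,"roll":-0.133,"jaw":1},{"tx":0,"ty":0,"tz":-1.4,"roll":-0.133,"jaw":1},{"tx":0,"ty":0,"tz":-1.4,"roll":-0.133,"jaw":1},{"tx":0,"ty":0,"tz":-1.4,"roll":-0.133,"jaw":1},{"tx":0,"ty":0,"tz":-1.4,"roll":-0.133,"jaw":1},{"tx":0,"ty":0,"tz":-1.4,"roll":-0.133,"jaw":1},{"tx":0,"ty":0,"tz":-1.4,"roll":-0.133,"jaw":1}]' | head -2
python3 -m jog '[{"tx":3.4,"ty":2.4,"tz":0,"roll":0,"jaw":1},{"tx":3.4,"ty":2.4,"tz":0,"roll":0,"jaw":1},{"tx":3.4,"ty":2.4,"tz":0,"roll":0,"jaw":1},{"tx":3.4,"ty":2.4,"tz":0,"roll":0,"jaw":1},{"tx":3.4,"ty":2.4,"tz":0,"roll":0,"jaw":1},{"tx":3.4,"ty":2.4,"tz":0,"roll":0,"jaw":1},{"tx":3.4,"ty":2.4,"tz":0,"roll":0,"jaw":1},{"tx":3.4,"ty":2.4,"tz":0,"roll":0,"jaw":1}]' | head -2
python3 -m jog '[{"tx":3.4,"ty":2.0,"tz":0,"roll":0,"jaw":1},{"tx":3.4,"ty":2.0,"tz":0,"roll":0,"jaw":1},{"tx":3.4,"ty":2.0,"tz":0,"roll":0,"jaw":1},{"tx":3.4,"ty":2.0,"tz":0,"roll":0,"jaw":1},{"tx":3.4,"ty":2.0,"tz":0,"roll":0,"jaw":1},{"tx":3.4,"ty":2.0,"tz":0,"roll":0,"jaw":1},{"tx":3.4,"ty":2.0,"tz":0,"roll":0,"jaw":1},{"tx":3.4,"ty":2.0,"tz":0,"roll":0,"jaw":1}]'
python3 - <<'E'
from h import *
d,T,s=wrist("w1")
print(np.round(s["position"],4),T.round(3),s["joint_positions"])
for n,z in dict(flap_bar=.245,flap_hinge=.05).items():
    p,c=best("wrist",n)
    if c: print(n,p,c,at_z(d,p,z,T))
E
```

```text
time_s: 4.35
position: [0.2667, -0.5652, 0.3514]
time_s: 5.15
position: [0.4501, -0.2854, 0.351]
time_s: 5.95
position: [0.6007, -0.008, 0.351]
tcp_rot: [[-0.032, 0.999, 0.001], [0.999, 0.032, -0.0], [-0.0, 0.001, -1.0]]
force: [0.2, -0.5, -0.3]
opening: 1.001
grasp_force: 0.0
[ 0.6007 -0.008   0.351 ] [[ 0.999 -0.032 -0.009  0.598]
 [ 0.033  0.964  0.263  0.063]
 [ 0.001 -0.263  0.965  0.516]
 [ 0.     0.     0.     1.   ]] [-1.14106164e+01  2.14526100e+01  7.55081993e+01 -5.28838853e-03
  8.29716169e+01 -1.32308408e+01]
flap_bar [185.4 298.3] 0.87 [ 0.63548892 -0.00525579]
flap_hinge [154.4 275.3] 0.8 [ 0.62493941 -0.00722579]
```

View pics/w1.png

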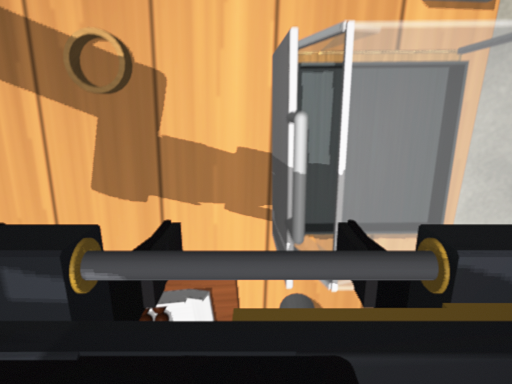

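The wrist view shows the bar at col 300, rows 115-240, with the flap's edge just left of it, so the flap is near upright. The bar is at about (0.635,-0.005,0.245). I'll descend and grip it.

```bash

python3 -m jog '[{"tx":0.4,"ty":1.7,"tz":0,"roll":0,"jaw":1},{"tx":0,"ty":1.7,"tz":0,"roll":0,"jaw":1},{"tx":0,"ty":0,"tz":3.6,"roll":0,"jaw":0.8},{"tx":0,"ty":0,"tz":3.6,"roll":0,"jaw":0.7},{"tx":0,"ty":0,"tz":3.4,"roll":0,"jaw":0.5},{"tx":0,"ty":0,"tz":0,"roll":0,"jaw":0.2},{"tx":0,"ty":0,"tz":0,"roll":0,"jaw":0},{"tx":0,"ty":0,"tz":0,"roll":0,"jaw":0}]'
python3 -m jog '[{"tx":0,"ty":0,"tz":0,"roll":0,"jaw":0},{"tx":0,"ty":0,"tz":0,"roll":0,"jaw":0}]'
```

```text
time_s: 6.9
position: [0.6353, -0.0053, 0.2469]
tcp_rot: [[-0.033, 0.999, 0.005], [0.999, 0.033, -0.001], [-0.001, 0.005, -1.0]]
force: [-0.1, -0.4, 0.4]
opening: 0.539
grasp_force: 0.0
time_s: 7.1
position: [0.6347, -0.0047, 0.2462]
tcp_rot: [[-0.034, 0.999, 0.003], [0.999, 0.034, -0.001], [-0.001, 0.003, -1.0]]
force: [-1.1, -0.4, 0.1]
opening: 0.351
grasp_force: 0.0
```

```bash

python3 -m jog '[{"tx":0,"ty":0,"tz":0,"roll":0,"jaw":0},{"tx":0,"ty":0,"tz":0,"roll":0,"jaw":0},{"tx":0,"ty":0,"tz":0,"roll":0,"jaw":0},{"tx":0,"ty":0,"tz":0,"roll":0,"jaw":0}]'
```

```text
time_s: 7.5
position: [0.6349, -0.0044, 0.2463]
tcp_rot: [[-0.034, 0.999, 0.003], [0.999, 0.034, -0.0], [-0.0, 0.003, -1.0]]
force: [-1.7, 0.9, 9.7]
opening: 0.033
grasp_force: 5.9
```

```bash

python3 - <<'E'
from h import *
print(tips_ahead if not callable(tips_ahead) else tips_ahead())
s=capture("side");im=s["img"][:,:,::-1]
d=capture("wrist")["img"][:,:,::-1]
cv2.imwrite("pics/c3.png",np.hstack([cv2.resize(im[90:240,130:330],(533,400),interpolation=2),cv2.resize(d,(266,400))]))
E
```

```text
0.019
```

View pics/c3.png

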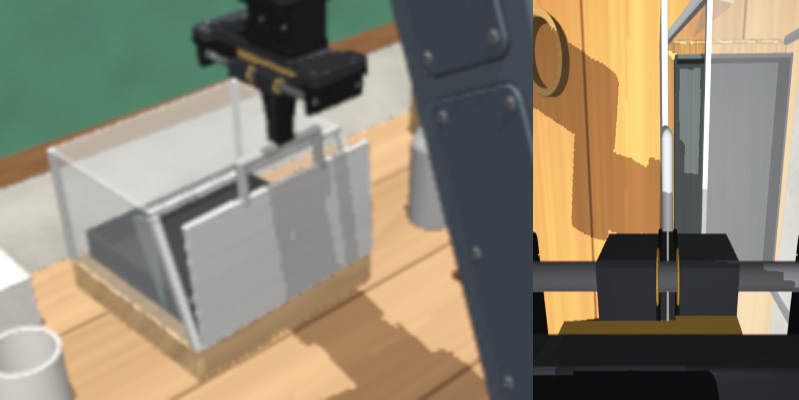

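The fingertips are only pinching the top of the bar, which sits lower than I assumed. I'll open, go lower and regrip.

```bash

python3 -m jog '[{"tx":0,"ty":0,"tz":-0.3,"roll":0,"jaw":0.4},{"tx":0,"ty":0,"tz":0,"roll":0,"jaw":0.4},{"tx":0,"ty":0,"tz":0,"roll":0,"jaw":0.4},{"tx":0,"ty":0,"tz":0,"roll":0,"jaw":0.4},{"tx":0,"ty":0,"tz":1.2,"roll":0,"jaw":0.4},{"tx":0,"ty":0,"tz":1.2,"roll":0,"jaw":0}]'
python3 -m jog '[{"tx":0,"ty":0,"tz":0,"roll":0,"jaw":0},{"tx":0,"ty":0,"tz":0,"roll":0,"jaw":0},{"tx":0,"ty":0,"tz":0,"roll":0,"jaw":0},{"tx":0,"ty":0,"tz":0,"roll":0,"jaw":0},{"tx":0,"ty":0,"tz":0,"roll":0,"jaw":0}]'
```

```text
time_s: 8.2
position: [0.6337, -0.0044, 0.2222]
tcp_rot: [[-0.034, 0.999, -0.0], [0.999, 0.034, 0.0], [0.0, -0.0, -1.0]]
force: [-0.1, -0.7, -1.1]
opening: 0.352
grasp_force: 0.0
time_s: 8.7
position: [0.6342, -0.0044, 0.2231]
tcp_rot: [[-0.034, 0.999, 0.001], [0.999, 0.034, -0.0], [-0.0, 0.001, -1.0]]
force: [2.3, -0.3, -3.7]
opening: 0.126
grasp_force: 30.0
```

```bash

python3 - <<'E'
from h import *
s=capture("side");im=s["img"][:,:,::-1].copy()
T=np.linalg.inv(np.array(s["cam_to_world"]));f=192/np.tan(np.radians(s["vertical_fov"])/2)
def pj(P):
    c=T[:3,:3]@np.array(P)+T[:3,3];return (s["cx"]+f*c[0]/-c[2], s["cy"]-f*c[1]/-c[2])
for n,P in dict(bar245=(.635,-.003,.245),bar221=(.635,-.003,.221),hinge=(.634,.002,.05),roofL=(.763-.07-.137*.035,.006+.137-.0025,.2),roofR=(.763-.07+.137*.035,.006-.137-.0025,.2),hingeL=(.634-.135*.035,.137,.05)).items(): print(n,np.round(pj(P),1))
for n in("flap_bar","flap_hinge"):print(n,landmark_of("side",n))
o=cv2.resize(im[100:220,140:300],(800,600),interpolation=2)
for P,c in [((.635,-.003,.245),(0,0,255)),((.635,-.003,.221),(0,255,0)),((.634,.002,.05),(255,0,0)),((.763-.07-.137*.035,.1405,.2),(0,255,255)),((.634-.135*.035,.137,.05),(255,0,255)),((.6342,-.0044,.204),(255,255,0))]:
    u=pj(P);cv2.circle(o,(int((u[0]-140)*5),int((u[1]-100)*5)),4,c,-1)
cv2.imwrite("pics/c4.png",o)
E
```

```text
bar245 [234.6 143.9]
bar221 [234.9 151.2]
hinge [236.1 199.4]
roofL [183.4 168.1]
roofR [253.8 136.7]
hingeL [201.7 218.9]
flap_bar [{'point': [140.2, 234.9], 'p': 0.65}]
flap_hinge [{'point': [202.6, 235.4], 'p': 0.89}]
```

View pics/c4.png

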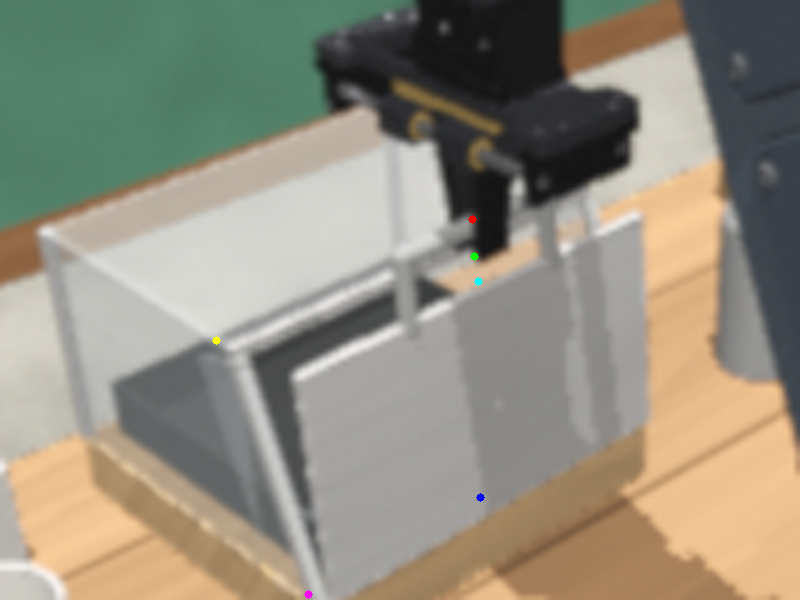

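The overlay shows the true bar at z≈0.245 (red dot on the bar). The fingertips sit about 20 mm higher than reported, so the grip is now at pad centre and true pad height ≈ reported + 0.02. I'll pull along the arc.

```bash

python3 -m jog '[{"tx":0,"ty":-1.84,"tz":0.09,"roll":0,"jaw":0},{"tx":0,"ty":-1.82,"tz":0.26,"roll":0,"jaw":0},{"tx":0,"ty":-1.79,"tz":0.43,"roll":0,"jaw":0},{"tx":0,"ty":-1.74,"tz":0.59,"roll":0,"jaw":0},{"tx":0,"ty":-1.67,"tz":0.76,"roll":0,"jaw":0},{"tx":0,"ty":-1.6,"tz":0.91,"roll":0,"jaw":0},{"tx":0,"ty":-1.5,"tz":1.06,"roll":0,"jaw":0},{"tx":0,"ty":-1.4,"tz":1.19,"roll":0,"jaw":0}]'
```

```text
time_s: 9.65
position: [0.4992, -0.0098, 0.1725]
tcp_rot: [[-0.035, 0.999, 0.0], [0.999, 0.035, -0.003], [-0.003, 0.0, -1.0]]
force: [-4.5, -3.6, 7.1]
opening: 0.123
grasp_force: 30.2
```

```bash

python3 -m jog '[{"tx":0,"ty":-1.28,"tz":1.32,"roll":0,"jaw":0},{"tx":0,"ty":-1.15,"tz":1.43,"roll":0,"jaw":0},{"tx":0,"ty":-1.01,"tz":1.54,"roll":0,"jaw":0},{"tx":0,"ty":-0.86,"tz":1.62,"roll":0,"jaw":0},{"tx":0,"ty":-0.7,"tz":1.7,"roll":0,"jaw":0},{"tx":0,"ty":-0.54,"tz":1.76,"roll":0,"jaw":0}]'
python3 -m jog '[{"tx":0,"ty":-0.37,"tz":1.8,"roll":0,"jaw":0},{"tx":0,"ty":-0.2,"tz":1.6,"roll":0,"jaw":0}]'
python3 -m jog '[{"tx":0,"ty":0,"tz":0.4,"roll":0,"jaw":0}]'
```

```text
time_s: 10.25
position: [0.4398, -0.0119, 0.0768]
tcp_rot: [[-0.038, 0.999, -0.01], [0.999, 0.038, -0.002], [-0.001, -0.01, -1.0]]
force: [-10.2, -11.4, 4.9]
opening: 0.12
grasp_force: 29.5
time_s: 10.45
position: [0.4331, -0.012, 0.0423]
tcp_rot: [[-0.039, 0.999, -0.012], [0.999, 0.039, -0.001], [-0.0, -0.012, -1.0]]
force: [-12.2, -15.2, 2.9]
opening: 0.12
grasp_force: 29.6
time_s: 10.55
position: [0.4326, -0.012, 0.0376]
tcp_rot: [[-0.038, 0.999, -0.015], [0.999, 0.038, 0.0], [0.001, -0.015, -1.0]]
force: [-13.6, -16.6, 2.9]
opening: 0.116
grasp_force: 29.6
```

```bash

python3 -m jog '[{"tx":-0.3,"ty":-0.3,"tz":0.5,"roll":0,"jaw":0},{"tx":0,"ty":0,"tz":0,"roll":0,"jaw":0}]'
python3 -m jog '[{"tx":0,"ty":0,"tz":0.4,"roll":0,"jaw":0},{"tx":0,"ty":0,"tz":0.3,"roll":0,"jaw":0}]'
```

```text
time_s: 10.75
position: [0.4323, -0.0125, 0.0331]
tcp_rot: [[-0.033, 0.999, -0.009], [0.999, 0.033, 0.004], [0.004, -0.008, -1.0]]
force: [-3.5, 5.3, -2.2]
opening: 0.115
grasp_force: 30.0
time_s: 10.95
position: [0.4322, -0.0127, 0.0284]
tcp_rot: [[-0.035, 0.999, -0.008], [0.999, 0.035, 0.002], [0.003, -0.008, -1.0]]
force: [-8.7, 2.2, 33.8]
opening: 0.116
grasp_force: 27.6
```

The stop is reached (34 N upward). I'll release, rise, turn and go over the scoop.

```bash

python3 -m jog '[{"tx":0,"ty":0,"tz":-0.3,"roll":0,"jaw":0.6},{"tx":0,"ty":0,"tz":0,"roll":0,"jaw":0.6},{"tx":0,"ty":0,"tz":0,"roll":0,"jaw":0.6},{"tx":0,"ty":0,"tz":-3,"roll":0,"jaw":0.6},{"tx":0,"ty":0,"tz":-4,"roll":0,"jaw":0.6}]'|head -2
python3 -m jog '[{"tx":0,"ty":0,"tz":-2,"roll":0.147,"jaw":0.7},{"tx":0,"ty":0,"tz":-2,"roll":0.147,"jaw":0.7},{"tx":0,"ty":0,"tz":-2,"roll":0.147,"jaw":0.7},{"tx":0,"ty":0,"tz":-2,"roll":0.147,"jaw":0.7},{"tx":0,"ty":0,"tz":-2,"roll":0.147,"jaw":0.7},{"tx":0,"ty":0,"tz":-2,"roll":0.147,"jaw":0.7},{"tx":0,"ty":0,"tz":0,"roll":0.147,"jaw":0.7},{"tx":0,"ty":0,"tz":0,"roll":0.147,"jaw":0.7}]'|head -2
python3 -m jog '[{"tx":0,"ty":0,"tz":0,"roll":0.147,"jaw":0.7},{"tx":0,"ty":0,"tz":0,"roll":0.147,"jaw":0.7},{"tx":-1,"ty":5,"tz":0,"roll":0,"jaw":0.7},{"tx":-1,"ty":5,"tz":0,"roll":0,"jaw":0.7},{"tx":-1,"ty":5,"tz":0,"roll":0,"jaw":0.7},{"tx":-1,"ty":5,"tz":0,"roll":0,"jaw":0.7},{"tx":-1,"ty":5,"tz":0,"roll":0,"jaw":0.7},{"tx":-0.5,"ty":4.5,"tz":0,"roll":0,"jaw":0.7}]'
python3 - <<'E'
from h import *
d,T,s=wrist("w2")
print(np.round(s["position"],4),T.round(3).tolist())
t=capture("top");q=capture("side")
for n,z in dict(scoop_grip=.092,scoop_lip=.031,scoop=.014).items():
    r=[]
    for c,dd,TT in(("wrist",d,T),("top",t,None),("side",q,None)):
        p,k=best(c,n)
        if k: print(n,c,p,k,at_z(dd,p,z,TT).round(4))
E
```

```text
time_s: 11.45
position: [0.4364, -0.0144, 0.0992]
time_s: 12.25
position: [0.4379, -0.0147, 0.2209]
time_s: 13.05
position: [0.4217, -0.3122, 0.2201]
tcp_rot: [[0.991, 0.133, 0.001], [0.133, -0.991, -0.002], [0.001, 0.002, -1.0]]
force: [0.6, 1.4, -0.1]
opening: 0.697
grasp_force: 0.0
[ 0.4217 -0.3122  0.2201] [[0.134, 0.956, 0.259, 0.492], [-0.991, 0.129, 0.037, -0.303], [0.002, -0.262, 0.965, 0.385], [0.0, 0.0, 0.0, 1.0]]
scoop_grip wrist [195.3 266.8] 0.58 [ 0.4095 -0.3229]
scoop_grip top [279.  362.7] 0.18 [ 0.2969 -0.2844]
scoop_grip side [193.2 213.2] 0.5 [0.6612 0.0674]
scoop_lip wrist [ 75.8 263.9] 0.56 [ 0.5237 -0.3052]
scoop_lip top [196.5 359. ] 0.89 [ 0.5296 -0.3029]
scoop wrist [143.8 262.8] 0.84 [ 0.4499 -0.3144]
scoop top [222.  362.5] 0.94 [ 0.4538 -0.3145]
```

View pics/w2.png

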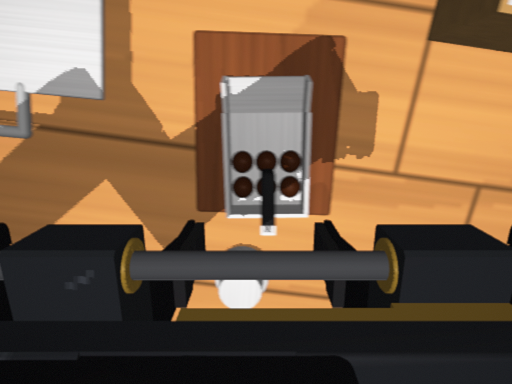

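The wrist view shows the scoop aligned with the jaws, six balls at rows 160-187 and the grip at col 267, rows 165-228. I'll descend and grip a little ahead of the grip's centre.

```bash

python3 -m jog '[{"tx":-0.6,"ty":0.8,"tz":2.5,"roll":0,"jaw":0.45},{"tx":0,"ty":0,"tz":3,"roll":0,"jaw":0.45},{"tx":0,"ty":0,"tz":3,"roll":0,"jaw":0.45},{"tx":0,"ty":0,"tz":3,"roll":0,"jaw":0.45},{"tx":0,"ty":0,"tz":1.5,"roll":0,"jaw":0.45},{"tx":0,"ty":0,"tz":1.5,"roll":0,"jaw":0.3}]'
python3 -m jog '[{"tx":0,"ty":0,"tz":0,"roll":0,"jaw":0},{"tx":0,"ty":0,"tz":0,"roll":0,"jaw":0},{"tx":0,"ty":0,"tz":0,"roll":0,"jaw":0},{"tx":0,"ty":0,"tz":0,"roll":0,"jaw":0},{"tx":0,"ty":0,"tz":0,"roll":0,"jaw":0}]'
python3 - <<'E'
from h import *
q=capture("side")
for n in("scoop_grip",):
    print(landmark_of("side",n)[:2])
d,T,s=wrist();im=capture("top")["img"][:,:,::-1]
cv2.imwrite("pics/w3.png",np.hstack([cv2.resize(d["img"][:,:,::-1],(400,300)),cv2.resize(im[170:300,310:420],(254,300),interpolation=2)]))
E
```

```text
time_s: 14.25
position: [0.4169, -0.317, 0.0736]
tcp_rot: [[0.991, 0.135, -0.001], [0.135, -0.991, 0.001], [-0.0, -0.001, -1.0]]
force: [-0.0, 0.5, 0.4]
opening: 0.415
grasp_force: 0.0
time_s: 14.75
position: [0.4174, -0.3181, 0.0755]
tcp_rot: [[0.991, 0.134, 0.001], [0.134, -0.991, -0.001], [0.001, 0.002, -1.0]]
force: [-0.1, -0.8, 1.3]
opening: 0.159
grasp_force: 30.0
[]
```

View pics/w3.png

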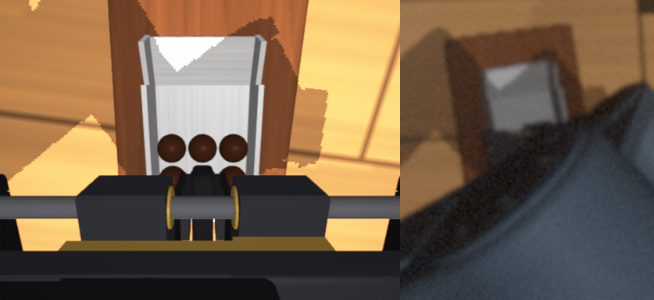

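Gripped: the opening matches the 14 mm grip, with the balls still in place. I'll lift a little and use the lip's position in the wrist view to check for tilt.

```bash
cat >> h.py <<'E'
def tilt():
    d,T,s=wrist()
    r=trace("wrist","scoop");p,k=best("wrist","scoop_lip")
    print("lip px",p,round(k,2),"bbox",r[0]["bbox"] if r else None,"pos",np.round(s["position"],4),"M",np.round(s["moment"],2))
E
python3 -c "from h import *; tilt()"
python3 -m jog '[{"tx":0,"ty":0,"tz":-0.5,"roll":0,"jaw":0},{"tx":0,"ty":0,"tz":-0.7,"roll":0,"jaw":0},{"tx":0,"ty":0,"tz":-0.8,"roll":0,"jaw":0}]'
python3 -c "from h import *; tilt()"
python3 -m jog '[{"tx":0,"ty":0,"tz":-1,"roll":0,"jaw":0},{"tx":0,"ty":0,"tz":-1,"roll":0,"jaw":0}]'
python3 -c "from h import *; tilt()"
```

```text
lip px [ 47.8 258.4] 0.65 bbox [177.9, 41.9, 162.7, 267.8] pos [ 0.4174 -0.3183  0.0754] M [ 0.03 -0.03 -0.04]
time_s: 15.4
position: [0.4163, -0.3169, 0.0946]
tcp_rot: [[0.991, 0.134, -0.001], [0.134, -0.991, 0.002], [-0.001, -0.002, -1.0]]
force: [-0.2, -0.5, -1.8]
opening: 0.161
grasp_force: 30.0
lip px [ 45.4 258.9] 0.96 bbox [178.5, 42.0, 161.1, 267.3] pos [ 0.4163 -0.3169  0.0946] M [0.03 0.04 0.01]
time_s: 15.75
position: [0.4166, -0.3173, 0.115]
tcp_rot: [[0.991, 0.134, -0.001], [0.134, -0.991, 0.001], [-0.001, -0.001, -1.0]]
force: [1.1, -0.6, -1.9]
opening: 0.156
grasp_force: 30.0
lip px [ 46.3 260.9] 0.77 bbox [178.9, 44.9, 163.3, 265.1] pos [ 0.4166 -0.3173  0.115 ] M [ 0.01  0.04 -0.  ]
```

The scoop is held firmly without tilt. Plan: carry it level through the front opening, then raise it so the side-wall tops bear on the roof's front edge, turning it nose-down about the pads.

```bash

python3 -m jog '[{"tx":0,"ty":0,"tz":-1,"roll":0.02,"jaw":0},{"tx":0,"ty":0,"tz":-1.2,"roll":0.02,"jaw":0},{"tx":0,"ty":0,"tz":-1.2,"roll":0.02,"jaw":0},{"tx":0,"ty":0,"tz":-1.2,"roll":0.02,"jaw":0},{"tx":0,"ty":-0.5,"tz":-1.2,"roll":0.02,"jaw":0},{"tx":0.1,"ty":-1,"tz":-1.2,"roll":0,"jaw":0},{"tx":0.2,"ty":-1.5,"tz":0,"roll":0,"jaw":0},{"tx":0.3,"ty":-2,"tz":0,"roll":0,"jaw":0}]'|head -2
python3 -m jog '[{"tx":0.3,"ty":-2.5,"tz":0,"roll":0,"jaw":0},{"tx":0.3,"ty":-2.5,"tz":0,"roll":0,"jaw":0},{"tx":0.3,"ty":-2.5,"tz":0,"roll":0,"jaw":0},{"tx":0.3,"ty":-2.5,"tz":0,"roll":0,"jaw":0},{"tx":0.3,"ty":-2.5,"tz":0,"roll":0,"jaw":0},{"tx":0.3,"ty":-2.5,"tz":0,"roll":0,"jaw":0},{"tx":0.3,"ty":-2.5,"tz":0,"roll":0,"jaw":0},{"tx":0.3,"ty":-2.5,"tz":0,"roll":0,"jaw":0}]'|head -3
python3 -m jog '[{"tx":0.4,"ty":-2,"tz":0,"roll":0,"jaw":0},{"tx":0.4,"ty":-1.5,"tz":0,"roll":0,"jaw":0},{"tx":0.4,"ty":-1,"tz":0,"roll":0,"jaw":0},{"tx":0.3,"ty":-0.5,"tz":0,"roll":0,"jaw":0},{"tx":0,"ty":-0.3,"tz":0,"roll":0,"jaw":0}]'
python3 -c "from h import *; tilt()"
```

```text
time_s: 16.7
position: [0.4211, -0.2664, 0.1851]
time_s: 17.5
position: [0.437, -0.0643, 0.1844]
tcp_rot: [[0.999, 0.035, -0.001], [0.035, -0.999, 0.001], [-0.001, -0.001, -1.0]]
time_s: 18.0
position: [0.4515, -0.0128, 0.1846]
tcp_rot: [[0.999, 0.036, 0.0], [0.036, -0.999, -0.0], [0.0, 0.0, -1.0]]
force: [0.4, -0.5, -2.1]
opening: 0.16
grasp_force: 30.0
lip px [ 49.3 259.3] 0.97 bbox [95.3, 1.0, 317.8, 163.0] pos [ 0.4515 -0.0128  0.1846] M [0.02 0.01 0.05]
```

```bash

python3 -m jog '[{"tx":0.5,"ty":-0.1,"tz":0,"roll":0,"jaw":0},{"tx":1,"ty":-0.1,"tz":0,"roll":0,"jaw":0},{"tx":1.3,"ty":-0.1,"tz":0,"roll":0,"jaw":0},{"tx":1.5,"ty":-0.1,"tz":0,"roll":0,"jaw":0},{"tx":1.5,"ty":-0.1,"tz":0,"roll":0,"jaw":0},{"tx":1.5,"ty":-0.1,"tz":0,"roll":0,"jaw":0},{"tx":1.5,"ty":-0.1,"tz":0,"roll":0,"jaw":0},{"tx":1.5,"ty":-0.1,"tz":0,"roll":0,"jaw":0}]'|head -3
python3 -m jog '[{"tx":1.5,"ty":0,"tz":0,"roll":0,"jaw":0},{"tx":1.5,"ty":0,"tz":0,"roll":0,"jaw":0},{"tx":1.5,"ty":0,"tz":0,"roll":0,"jaw":0},{"tx":1.5,"ty":0,"tz":0,"roll":0,"jaw":0},{"tx":1.3,"ty":0,"tz":0,"roll":0,"jaw":0},{"tx":1.2,"ty":0,"tz":0,"roll":0,"jaw":0},{"tx":0.7,"ty":0,"tz":0,"roll":0,"jaw":0},{"tx":0.4,"ty":0,"tz":0,"roll":0,"jaw":0}]'
python3 -c "
from h import *
tilt(); t=capture('top'); s=capture('side')
for n,z in dict(scoop_lip=.14,scoop_grip=.2,ball0_center=.14).items():
    p,k=best('top',n);q,l=best('side',n);print(n,k,l,at_z(t,p,z) if k else '',tri([ray(t,p),ray(s,q)]) if k and l else '')"
```

```text
time_s: 18.95
position: [0.5559, -0.0017, 0.1845]
tcp_rot: [[0.999, 0.035, 0.001], [0.035, -0.999, -0.0], [0.001, 0.0, -1.0]]
time_s: 19.75
position: [0.651, 0.0016, 0.1842]
tcp_rot: [[0.999, 0.035, 0.0], [0.035, -0.999, -0.0], [0.0, 0.0, -1.0]]
force: [-0.4, 0.1, -2.7]
opening: 0.159
grasp_force: 30.0
lip px None 0 bbox [186.7, 188.8, 145.4, 120.5] pos [0.651  0.0016 0.1842] M [0.01 0.06 0.03]
scoop_lip 0 0.97  
scoop_grip 0.41 0.79 [ 0.64033689 -0.00257507] [ 0.63830105 -0.00578189  0.19533608]
ball0_center 0.44 0 [ 0.63693603 -0.01101043]
```

```bash

python3 -m jog '[{"tx":0,"ty":0,"tz":-1,"roll":0,"jaw":0},{"tx":0,"ty":0,"tz":-1,"roll":0,"jaw":0},{"tx":0,"ty":0,"tz":-0.8,"roll":0,"jaw":0}]'|sed -n '2p;4p'
python3 -m jog '[{"tx":0,"ty":0,"tz":-0.5,"roll":0,"jaw":0}]'|sed -n '2p;4p'
python3 -m jog '[{"tx":0,"ty":0,"tz":-0.5,"roll":0,"jaw":0}]'|sed -n '2p;4p'
python3 -m jog '[{"tx":0,"ty":0,"tz":-0.5,"roll":0,"jaw":0}]'|sed -n '2p;4p'
python3 -c "from h import *; tilt()"
```

```text
position: [0.6505, 0.0015, 0.2144]
force: [-0.4, 0.4, -1.6]
position: [0.6516, 0.0016, 0.2181]
force: [9.5, -0.0, -21.0]
position: [0.6526, 0.0016, 0.2205]
force: [13.2, 0.0, -25.8]
position: [0.6518, 0.0017, 0.2241]
force: [8.7, 0.3, -21.7]
lip px None 0 bbox [188.2, 176.3, 144.3, 133.8] pos [0.6518 0.0017 0.2241] M [-0.04 -1.21 -0.07]
```

```bash

python3 -m jog '[{"tx":0,"ty":0,"tz":-0.5,"roll":0,"jaw":0},{"tx":0,"ty":0,"tz":-0.5,"roll":0,"jaw":0}]'|sed -n '2p;4p'
python3 -m jog '[{"tx":0,"ty":0,"tz":-0.5,"roll":0,"jaw":0}]'|sed -n '2p;4p'
python3 -c "
from h import *
s=capture('side');T=np.linalg.inv(np.array(s['cam_to_world']));f=192/np.tan(np.radians(s['vertical_fov'])/2)
def pj(P):
    c=T[:3,:3]@np.array(P)+T[:3,3];return np.array((s['cy']-f*c[1]/-c[2],s['cx']+f*c[0]/-c[2]))
P=np.array(read_state()['position'])+[0,0,.0165]
for n in('scoop_lip','scoop_grip'): print(n,best('side',n))
for a in range(0,61,10):
    r=np.radians(a);g=lambda x,z:pj(P+[x*np.cos(r)+z*np.sin(r),(x*np.cos(r)+z*np.sin(r))*.035,-x*np.sin(r)+z*np.cos(r)]).round(1)
    print(a,'lip',g(.115,-.061),'grip',g(-.01,0))
"
```

```text
position: [0.649, 0.0019, 0.234]
force: [3.0, 0.4, -15.4]
position: [0.6484, 0.002, 0.2398]
force: [1.5, 0.3, -13.2]
scoop_lip (array([245.7, 146. ]), 0.66)
scoop_grip (array([141.6, 235.1]), 0.72)
0 lip [144.3 206.9] grip [139.8 232.3]
10 lip [151.  209.8] grip [139.3 232.3]
20 lip [157.3 213.3] grip [138.7 232.1]
30 lip [163.1 217.3] grip [138.1 231.9]
40 lip [168.3 221.6] grip [137.5 231.7]
50 lip [172.7 226.2] grip [137.  231.4]
60 lip [176.3 231.1] grip [136.5 231. ]
```

```bash

python3 -m jog '[{"tx":0.5,"ty":0,"tz":-0.6,"roll":0,"jaw":0},{"tx":0.5,"ty":0,"tz":-0.6,"roll":0,"jaw":0},{"tx":0.5,"ty":0,"tz":-0.6,"roll":0,"jaw":0}]'|sed -n '2p;4p'
cat >> h.py <<'E'
def balls(z=.063):
    t=capture("top");s=capture("side")
    for i in range(6):
        p,k=best("top",f"ball{i}_center");q,l=best("side",f"ball{i}_center")
        print(i,"top",k and (p.round(),round(k,2),at_z(t,p,z).round(3)),"side",l and (q.round(),round(l,2),at_z(s,q,z).round(3)))
        if i==0:
            for c in("top","side"): print(c,[(np.round(r["point"]),round(r["p"],2)) for r in landmark_of(c,"ball0_center")])
            for c in("top","side"):
                r=trace(c,"ball0_center"); print(c,[(x["bbox"],round(x["p"],2)) for x in r])
            break
E
python3 -c "
from h import *
balls()
r=trace('side','scoop');print([(x['bbox'],round(x['p'],2)) for x in r])
print(landmark_of('side','scoop_lip'))"
```

```text
position: [0.6643, 0.0023, 0.261]
force: [-1.4, 1.0, -10.7]
0 top 0 side (array([186., 227.]), 0.55, array([ 0.694, -0.012]))
top []
side [(array([186., 227.]), 0.55)]
top [([244.7, 140.0, 29.6, 15.2], 0.31)]
side [([223.9, 182.2, 8.2, 8.4], 0.53)]
[([208.7, 119.6, 49.0, 55.3], 0.56), ([204.6, 173.5, 9.7, 4.0], 0.25)]
[{'point': [162.7, 221.3], 'p': 0.86}]
```

```bash

python3 -m jog '[{"tx":0.1,"ty":0,"tz":-0.6,"roll":0,"jaw":0},{"tx":0.1,"ty":0,"tz":-0.6,"roll":0,"jaw":0},{"tx":0.1,"ty":0,"tz":-0.6,"roll":0,"jaw":0}]'|sed -n '2p;4p'
python3 -m jog '[{"tx":0,"ty":0,"tz":1.0,"roll":0,"jaw":0},{"tx":0.4,"ty":0,"tz":1.0,"roll":0,"jaw":0},{"tx":-0.4,"ty":0.4,"tz":1,"roll":0,"jaw":0},{"tx":0.4,"ty":-0.4,"tz":0,"roll":0,"jaw":0},{"tx":-0.4,"ty":0,"tz":0,"roll":0,"jaw":0}]'|sed -n '2p;4p'
python3 -c "
from h import *
print(read_state()['force'])
s=capture('side')['img'];t=capture('top')['img'];w=capture('wrist')['img']
a=cv2.resize(s[100:230,140:280],(400,371),interpolation=2);b=cv2.resize(t[50:180,190:330],(400,371),interpolation=2);c=cv2.resize(w,(304,228))
o=np.zeros((600,800,3),np.uint8);o[:371,:400]=a;o[:371,400:]=b;o[371:599,:304]=c
cv2.imwrite('pics/z1.png',o[:,:,::-1])
print(best('side','scoop_lip'))"
```

```text
position: [0.6672, 0.0022, 0.2745]
force: [4.0, -0.2, -34.6]
position: [0.6708, 0.0022, 0.2528]
force: [0.4, -0.1, -1.3]
[ 0.42919025 -0.0627152  -1.31878606]
(array([167.7, 221.9]), 0.76)
```

View pics/z1.png

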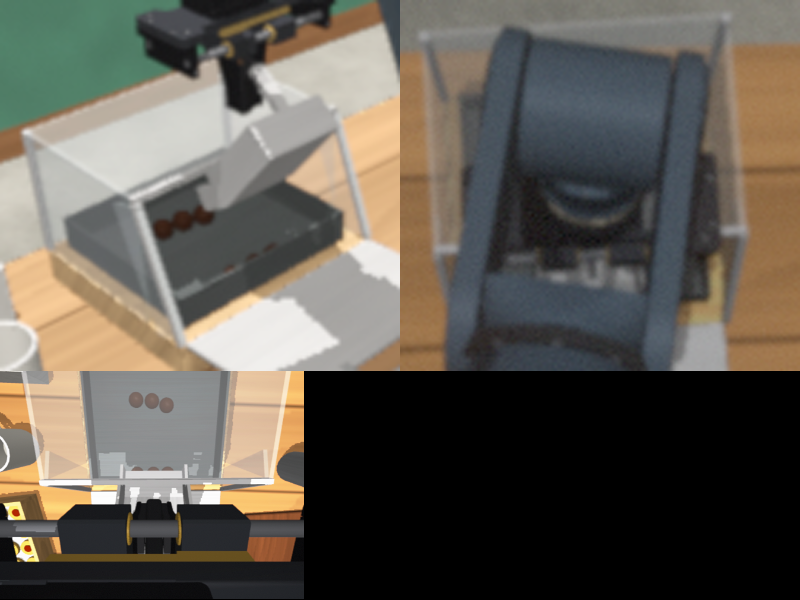

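The views show all six balls in the tin (three at the back, three at the front) and the scoop empty, tilted about 45°. I'll withdraw and go over the board. There I'll set the lip down about 11 cm ahead of the final spot and drag backwards while lowering, so that the scoop turns flat.

```bash

python3 -m jog '[{"tx":-1,"ty":0,"tz":0,"roll":0,"jaw":0},{"tx":-1.9,"ty":0,"tz":0,"roll":0,"jaw":0},{"tx":-2,"ty":0,"tz":0,"roll":0,"jaw":0},{"tx":-2,"ty":0,"tz":0,"roll":0,"jaw":0},{"tx":-2,"ty":0,"tz":0,"roll":0,"jaw":0},{"tx":-2,"ty":0,"tz":0,"roll":0,"jaw":0},{"tx":-2,"ty":1,"tz":0,"roll":0,"jaw":0},{"tx":-1.6,"ty":2,"tz":0,"roll":0,"jaw":0}]'|sed -n '2p;4p'
python3 -m jog '[{"tx":-0.1,"ty":3.4,"tz":0,"roll":0,"jaw":0},{"tx":-0.1,"ty":3.4,"tz":0,"roll":0,"jaw":0},{"tx":-0.1,"ty":3.4,"tz":0,"roll":0,"jaw":0},{"tx":-0.1,"ty":3.4,"tz":0,"roll":0,"jaw":0},{"tx":-0.1,"ty":3.4,"tz":0,"roll":0,"jaw":0},{"tx":-0.1,"ty":3.4,"tz":0,"roll":0,"jaw":0},{"tx":-0.1,"ty":3.4,"tz":0,"roll":0,"jaw":0},{"tx":0,"ty":3,"tz":0,"roll":0,"jaw":0}]'|sed -n '2p;4p'
python3 -m jog '[{"tx":0,"ty":0,"tz":1.5,"roll":-0.05,"jaw":0},{"tx":0,"ty":0,"tz":2,"roll":-0.05,"jaw":0},{"tx":0,"ty":0,"tz":2,"roll":0,"jaw":0},{"tx":0,"ty":0,"tz":2,"roll":0,"jaw":0},{"tx":0,"ty":0,"tz":1,"roll":0,"jaw":0}]'
python3 -c "
from h import *
t=capture('top');s=capture('side')
for n in('scoop_lip','scoop_grip'):
    p,k=best('top',n);q,l=best('side',n);print(n,k,l,at_z(t,p,.05) if k else '',tri([ray(t,p),ray(s,q)]) if k and l else '')
tilt()"
```

```text
position: [0.5217, -0.0318, 0.2481]
force: [-0.2, -0.0, -1.7]
position: [0.5255, -0.3023, 0.2481]
force: [-0.1, 0.1, -2.0]
time_s: 25.4
position: [0.5247, -0.2998, 0.1613]
tcp_rot: [[0.991, 0.134, -0.003], [0.134, -0.991, 0.003], [-0.003, -0.003, -1.0]]
force: [0.0, 1.0, -1.3]
opening: 0.163
grasp_force: 30.0
scoop_lip 0.66 0 [ 0.55747155 -0.30418981] 
scoop_grip 0.67 0 [ 0.52128788 -0.35140382] 
lip px [167.5 258.9] 0.81 bbox [195.6, 155.5, 129.3, 153.6] pos [ 0.527  -0.3014  0.1648] M [ 0.01 -0.03  0.03]
```

```bash

python3 -m jog '[{"tx":0,"ty":0.2,"tz":1.5,"roll":0,"jaw":0},{"tx":0,"ty":0,"tz":1.3,"roll":0,"jaw":0},{"tx":0,"ty":0,"tz":0.6,"roll":0,"jaw":0}]'|sed -n '2p;4p'
python3 -m jog '[{"tx":-0.5,"ty":0,"tz":0.4,"roll":0,"jaw":0},{"tx":-0.7,"ty":0,"tz":0.4,"roll":0,"jaw":0}]'|sed -n '2p;4p'
python3 -m jog '[{"tx":-0.9,"ty":0,"tz":0.4,"roll":0,"jaw":0},{"tx":-0.9,"ty":0,"tz":0.4,"roll":0,"jaw":0}]'|sed -n '2p;4p'
python3 -c "from h import *; tilt()"
```

```text
position: [0.5259, -0.3022, 0.1284]
force: [0.2, 0.7, -1.4]
position: [0.515, -0.3045, 0.1222]
force: [-0.9, 2.6, 15.3]
position: [0.497, -0.307, 0.1166]
force: [-3.4, 3.1, 15.2]
lip px [145.8 258.5] 0.63 bbox [190.7, 135.0, 134.8, 173.7] pos [ 0.497  -0.307   0.1166] M [0.74 0.34 0.04]
```

```bash

python3 -m jog '[{"tx":-0.9,"ty":0,"tz":0.4,"roll":0,"jaw":0},{"tx":-0.9,"ty":0,"tz":0.4,"roll":0,"jaw":0},{"tx":-0.9,"ty":0,"tz":0.4,"roll":0,"jaw":0}]'|sed -n '2p;4p'
python3 -m jog '[{"tx":-0.9,"ty":0,"tz":0.4,"roll":0,"jaw":0},{"tx":-0.9,"ty":0,"tz":0.4,"roll":0,"jaw":0},{"tx":-0.9,"ty":0,"tz":0.4,"roll":0,"jaw":0}]'|sed -n '2p;4p'
python3 -c "from h import *; tilt()"
```

```text
position: [0.4702, -0.3106, 0.1032]
force: [1.2, 0.8, 1.4]
position: [0.4434, -0.3149, 0.0898]
force: [2.2, 0.7, 1.9]
lip px [ 83.8 256.2] 0.69 bbox [185.3, 76.4, 146.2, 233.0] pos [ 0.4434 -0.3149  0.0898] M [ 0.18 -0.73  0.01]
```

```bash

python3 -m jog '[{"tx":-0.8,"ty":0,"tz":0.4,"roll":0,"jaw":0},{"tx":-0.8,"ty":0,"tz":0.4,"roll":0,"jaw":0},{"tx":-0.6,"ty":0,"tz":0.4,"roll":0,"jaw":0}]'|sed -n '2p;4p'
python3 -m jog '[{"tx":-0.3,"ty":0,"tz":0.3,"roll":0,"jaw":0},{"tx":0,"ty":0,"tz":0.3,"roll":0,"jaw":0}]'|sed -n '2p;4p'
python3 -c "from h import *; tilt()"
```

```text
position: [0.4213, -0.3172, 0.0773]
force: [2.6, 0.1, 1.8]
position: [0.4204, -0.3174, 0.0758]
force: [1.4, 9.4, 47.1]
lip px [ 50.1 259.6] 0.77 bbox [178.2, 45.3, 159.7, 263.0] pos [ 0.4204 -0.3174  0.0758] M [ 1.77 -0.17  0.  ]
```

The scoop is flat on the board again. I'll release and go back to the flap bar.

```bash

python3 -m jog '[{"tx":0,"ty":0,"tz":-0.3,"roll":0,"jaw":0},{"tx":0,"ty":0,"tz":0,"roll":0,"jaw":0.45},{"tx":0,"ty":0,"tz":0,"roll":0,"jaw":0.45},{"tx":0,"ty":0,"tz":0,"roll":0,"jaw":0.45},{"tx":0,"ty":0,"tz":0,"roll":0,"jaw":0.45},{"tx":0,"ty":0,"tz":-1,"roll":0,"jaw":0.45},{"tx":0,"ty":0,"tz":-3,"roll":0,"jaw":0.45},{"tx":0,"ty":0,"tz":-4,"roll":0,"jaw":0.45}]'|sed -n '2p;4,5p'
python3 -m jog '[{"tx":0,"ty":0,"tz":-4,"roll":-0.1,"jaw":0.6},{"tx":0,"ty":0,"tz":-3,"roll":-0.145,"jaw":0.6},{"tx":0,"ty":0,"tz":0,"roll":-0.145,"jaw":0.6},{"tx":0,"ty":0,"tz":0,"roll":-0.145,"jaw":0.6},{"tx":0,"ty":0,"tz":0,"roll":-0.145,"jaw":0.6},{"tx":0,"ty":0,"tz":0,"roll":-0.145,"jaw":0.6},{"tx":0,"ty":0,"tz":0,"roll":-0.145,"jaw":0.6},{"tx":0,"ty":0,"tz":0,"roll":-0.145,"jaw":0.6}]'|sed -n '2p'
python3 -m jog '[{"tx":3,"ty":0.3,"tz":0,"roll":-0.145,"jaw":0.6},{"tx":4.5,"ty":0.3,"tz":0,"roll":-0.145,"jaw":0.6},{"tx":4.5,"ty":0.3,"tz":0,"roll":-0.07,"jaw":0.6},{"tx":4.5,"ty":0.3,"tz":0,"roll":0,"jaw":0.6},{"tx":4.5,"ty":0.3,"tz":0,"roll":0,"jaw":0.6},{"tx":4.5,"ty":0.3,"tz":0,"roll":0,"jaw":0.6},{"tx":4.2,"ty":0.3,"tz":0,"roll":0,"jaw":0.6}]'
python3 -c "
from h import *
d,T,s=wrist();p,k=best('wrist','flap_bar');
r=trace('wrist','flap_bar');print([(x['bbox'],round(x['p'],2)) for x in r][:2])
T2=T.copy();T2[2,3]+=.02
print(s['position'],p,k,at_z(d,p,.064,T),at_z(d,p,.064,T2))
t=capture('top');
p,k=best('top','flap_bar');print('top',k and at_z(t,p,.064))
for n,z in dict(scoop_lip=.031,scoop_grip=.092,scoop=.014).items():
    p,k=best('top',n);print(n,k and at_z(t,p,z).round(4),k)
balls()"
```

```text
position: [0.4174, -0.3164, 0.1543]
force: [0.6, 0.0, -0.0]
opening: 0.446
position: [0.4184, -0.3173, 0.2251]
time_s: 30.4
position: [0.4507, -0.022, 0.2252]
tcp_rot: [[-0.039, 0.999, 0.0], [0.999, 0.039, -0.0], [-0.0, 0.0, -1.0]]
force: [0.9, 0.7, -0.0]
opening: 0.602
grasp_force: 0.0
[([237.0, 25.9, 198.7, 227.3], 0.63)]
[ 0.45070725 -0.02204092  0.22521237] [165.2 242. ] 0.65 [ 0.43180855 -0.01305049] [ 0.43085584 -0.01682279]
top 0
scoop_lip [ 0.5373 -0.3054] 0.62
scoop_grip [ 0.4092 -0.3127] 0.66
scoop [ 0.4567 -0.3086] 0.63
0 top (array([152., 262.]), 0.59, array([ 0.664, -0.019])) side (array([224., 283.]), 0.6, array([ 0.439, -0.01 ]))
top [(array([152., 262.]), 0.59), (array([259., 218.]), 0.42)]
side [(array([224., 283.]), 0.6)]
top [([210.1, 160.9, 98.5, 60.2], 0.74), ([261.2, 144.9, 5.5, 8.3], 0.46)]
side []
```

```bash

python3 -m jog '[{"tx":0.8,"ty":-2,"tz":1.5,"roll":0,"jaw":0.4},{"tx":0,"ty":0,"tz":4,"roll":0,"jaw":0.4},{"tx":0,"ty":0,"tz":4,"roll":0,"jaw":0.4},{"tx":0,"ty":0,"tz":3.5,"roll":0,"jaw":0.4},{"tx":0,"ty":0,"tz":2,"roll":0,"jaw":0.4}]'|sed -n '2p;4,5p'
python3 -m jog '[{"tx":0,"ty":0,"tz":1.8,"roll":0,"jaw":0.38},{"tx":0,"ty":0,"tz":1.4,"roll":0,"jaw":0.38}]'|sed -n '2p;4,5p'
python3 -m jog '[{"tx":0,"ty":0,"tz":0,"roll":0,"jaw":0},{"tx":0,"ty":0,"tz":0,"roll":0,"jaw":0},{"tx":0,"ty":0,"tz":0,"roll":0,"jaw":0},{"tx":0,"ty":0,"tz":0,"roll":0,"jaw":0},{"tx":0,"ty":0,"tz":0,"roll":0,"jaw":0}]'
```

```text
position: [0.4299, -0.0165, 0.0726]
force: [0.9, 0.7, 0.8]
opening: 0.411
position: [0.4308, -0.0167, 0.0414]
force: [-0.2, -1.3, -0.1]
opening: 0.383
time_s: 32.4
position: [0.4326, -0.017, 0.0434]
tcp_rot: [[-0.039, 0.999, 0.004], [0.999, 0.039, -0.001], [-0.001, 0.004, -1.0]]
force: [2.1, 2.5, 0.2]
opening: 0.128
grasp_force: 30.0
```

```bash

python3 -m jog '[{"tx":0,"ty":0.2,"tz":-1.83,"roll":0,"jaw":0},{"tx":0,"ty":0.37,"tz":-1.8,"roll":0,"jaw":0},{"tx":0,"ty":0.54,"tz":-1.76,"roll":0,"jaw":0},{"tx":0,"ty":0.7,"tz":-1.7,"roll":0,"jaw":0}]'
python3 -m jog '[{"tx":0,"ty":0.86,"tz":-1.62,"roll":0,"jaw":0},{"tx":0,"ty":1.01,"tz":-1.54,"roll":0,"jaw":0},{"tx":0,"ty":1.15,"tz":-1.43,"roll":0,"jaw":0},{"tx":0,"ty":1.28,"tz":-1.32,"roll":0,"jaw":0}]'
```

```text
time_s: 32.8
position: [0.449, -0.0163, 0.1142]
tcp_rot: [[-0.039, 0.999, -0.0], [0.999, 0.039, -0.001], [-0.001, -0.0, -1.0]]
force: [2.7, -1.7, -6.2]
opening: 0.127
grasp_force: 30.0
time_s: 33.2
position: [0.4867, -0.0146, 0.1724]
tcp_rot: [[-0.041, 0.999, -0.012], [0.999, 0.041, -0.001], [-0.001, -0.012, -1.0]]
force: [-6.8, -3.8, -0.4]
opening: 0.129
grasp_force: 30.0
```

```bash

python3 -m jog '[{"tx":0,"ty":1.4,"tz":-1.19,"roll":0,"jaw":0},{"tx":0,"ty":1.5,"tz":-1.06,"roll":0,"jaw":0},{"tx":0,"ty":1.6,"tz":-0.91,"roll":0,"jaw":0},{"tx":0,"ty":1.67,"tz":-0.76,"roll":0,"jaw":0}]'|sed -n '2p;4,5p'
python3 -m jog '[{"tx":0,"ty":1.74,"tz":-0.59,"roll":0,"jaw":0},{"tx":0,"ty":1.79,"tz":-0.43,"roll":0,"jaw":0},{"tx":0,"ty":1.82,"tz":-0.26,"roll":0,"jaw":0},{"tx":0,"ty":1.84,"tz":-0.09,"roll":0,"jaw":0}]'|sed -n '2p;4,5p'
python3 -m jog '[{"tx":0,"ty":1.84,"tz":0.09,"roll":0,"jaw":0},{"tx":0,"ty":1.82,"tz":0.26,"roll":0,"jaw":0}]'
```

```text
position: [0.5451, -0.0123, 0.2138]
force: [-14.1, -1.6, 20.3]
opening: 0.125
position: [0.625, -0.009, 0.2295]
force: [-3.5, 0.4, 6.6]
opening: 0.121
time_s: 34.2
position: [0.6623, -0.0075, 0.2253]
tcp_rot: [[-0.039, 0.999, 0.001], [0.999, 0.039, -0.0], [-0.0, 0.001, -1.0]]
force: [-2.3, 1.3, 8.5]
opening: 0.128
grasp_force: 30.0
```

```bash

python3 -m jog '[{"tx":0,"ty":1.6,"tz":0.4,"roll":0,"jaw":0}]'|sed -n '2p;4,5p'
python3 -m jog '[{"tx":0,"ty":0.8,"tz":0.25,"roll":0,"jaw":0}]'|sed -n '2p;4,5p'
python3 -m jog '[{"tx":0,"ty":0.5,"tz":0.15,"roll":0,"jaw":0}]'|sed -n '2p;4,5p'
python3 -m jog '[{"tx":0,"ty":0.4,"tz":0.1,"roll":0,"jaw":0}]'|sed -n '2p;4,5p'
```

```text
position: [0.6787, -0.0068, 0.221]
force: [-1.5, 0.7, 4.5]
opening: 0.129
position: [0.6875, -0.0064, 0.2181]
force: [-0.4, 1.1, 9.1]
opening: 0.125
position: [0.6902, -0.0063, 0.217]
force: [-10.9, -0.2, 20.6]
opening: 0.127
position: [0.6901, -0.0063, 0.2169]
force: [-19.6, -0.4, 26.1]
opening: 0.128
```

```bash

python3 -m jog '[{"tx":0,"ty":0.3,"tz":-0.1,"roll":0,"jaw":0},{"tx":0,"ty":0,"tz":0,"roll":0,"jaw":0.3},{"tx":0,"ty":0,"tz":0,"roll":0,"jaw":0.3},{"tx":0,"ty":0,"tz":0,"roll":0,"jaw":0.3},{"tx":0,"ty":0.3,"tz":0,"roll":0,"jaw":0.3}]'|sed -n '2p;4,5p'
python3 -m jog '[{"tx":0,"ty":0.3,"tz":0,"roll":0,"jaw":0.3},{"tx":0,"ty":0.2,"tz":0,"roll":0,"jaw":0.3}]'|sed -n '2p;4,5p'
python3 -m jog '[{"tx":0,"ty":0.2,"tz":0,"roll":0,"jaw":0.3}]'|sed -n '2p;4,5p'
```

```text
position: [0.6969, -0.0063, 0.2144]
force: [-14.0, -0.9, 10.0]
opening: 0.291
position: [0.6973, -0.0062, 0.2141]
force: [-21.8, -1.7, 14.3]
opening: 0.3
position: [0.6973, -0.0062, 0.214]
force: [-24.3, -2.0, 15.7]
opening: 0.303
```

The bar is rigid against the shut stop (24 N). I'll back the finger off, rise clear and check the scene.

```bash

python3 -m jog '[{"tx":0,"ty":-1.3,"tz":-0.1,"roll":0,"jaw":0.42},{"tx":0,"ty":0,"tz":0,"roll":0,"jaw":0.42},{"tx":0,"ty":0,"tz":-1.5,"roll":0,"jaw":0.42},{"tx":0,"ty":0,"tz":-2,"roll":0,"jaw":0.42},{"tx":0,"ty":0,"tz":-4,"roll":0,"jaw":0.5},{"tx":-3,"ty":-3,"tz":-2,"roll":0,"jaw":0.6},{"tx":-4,"ty":-3,"tz":0,"roll":0,"jaw":0.6},{"tx":-4,"ty":-3,"tz":0,"roll":0,"jaw":0.6}]'
python3 -m jog '[{"tx":-4,"ty":-3,"tz":0,"roll":0,"jaw":0.6},{"tx":-4,"ty":-3,"tz":0,"roll":0,"jaw":0.6},{"tx":-4,"ty":-3,"tz":0,"roll":0,"jaw":0.6},{"tx":-4,"ty":-3,"tz":0,"roll":0,"jaw":0.6},{"tx":-4,"ty":-2,"tz":0,"roll":0,"jaw":0.6},{"tx":-4,"ty":0,"tz":0,"roll":0,"jaw":0.6},{"tx":-4,"ty":0,"tz":0,"roll":0,"jaw":0.6},{"tx":-4,"ty":0,"tz":0,"roll":0,"jaw":0.6}]'|sed -n '2p;4p'
python3 -c "
from h import *
t=capture('top');s=capture('side')
for n,z in dict(flap_bar=.233,scoop_lip=.031,scoop_grip=.092,scoop=.014,flask=0,mug=0,coupling=0,jar=0,tape=0).items():
    p,k=best('top',n);q,l=best('side',n);print(n,round(k,2),round(l,2),k and at_z(t,p,z).round(4),l and at_z(s,q,z).round(4),tri([ray(t,p),ray(s,q)]).round(3) if k and l else '')
for c in('top','side'):
    for i in range(6): print(c,[(np.round(r['point']),round(r['p'],2)) for r in landmark_of(c,f'ball{i}_center')][:6])
"
```

```text
time_s: 36.2
position: [0.6106, -0.121, 0.3126]
tcp_rot: [[-0.041, 0.999, 0.005], [0.999, 0.041, -0.002], [-0.002, 0.005, -1.0]]
force: [0.6, -0.4, -0.3]
opening: 0.588
grasp_force: 0.0
position: [0.4826, -0.4479, 0.3115]
force: [0.4, -0.2, 0.6]
flap_bar 0.77 0.7 [ 0.6895 -0.0034] [ 0.712  -0.0182] [ 0.687 -0.002  0.248]
scoop_lip 0.82 0 [ 0.5387 -0.3069] 0 
scoop_grip 0.61 0.74 [ 0.4062 -0.3142] [ 0.9136 -0.1666] [ 0.497 -0.067  0.357]
scoop 0.97 0 [ 0.4553 -0.3155] 0 
flask 0.97 0.83 [ 0.6877 -0.303 ] [ 0.6737 -0.3117] [ 0.682 -0.309 -0.003]
mug 0.75 0.82 [0.6961 0.2924] [0.7002 0.2918] [0.696 0.292 0.003]
coupling 0.58 0.78 [ 0.2833 -0.2958] [ 0.2834 -0.3196] [ 0.28  -0.296  0.015]
jar 0.89 0.6 [0.2675 0.2746] [0.2741 0.2804] [0.271 0.278 0.001]
tape 0.8 0.56 [0.3547 0.1208] [0.3586 0.1303] [ 0.358  0.125 -0.004]
top []
top []
top [(array([281., 360.]), 0.43)]
top []
top []
top []
side []
side [(array([194., 215.]), 0.6)]
side []
side []
side []
side []
```

```bash
python3 -c "from rig import *; print(hand_in())"
```

```text
the job is handed in; nothing more can be done
None
```

I pulled the flap down to its stop, poured the balls into the tin, stood the empty scoop back on its board, shut the flap to its stop and handed in the job at about 38 s of the 72 s; all six balls showed in the tin right after pouring, but the last detection run could not confirm them there.

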